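# Release and slide back the terminal cover of a damper control unit

### The job

On the damper control unit, press the orange snap tab fully in with a fingertip, then push the black terminal cover along its track by its yellow rib, off its seat and past the orange tab, until it lies flat and wholly on the bare ledge. Press and push lightly: do not pinch or lift the cover or force it while it is still locked, and leave the bolt on the unit and the other things on the bench where they are.

Things in the scene. Friction and masses are not known exactly. Their poses are not given: they have to be found in the camera images.
- unit: Grey and aluminium damper control unit fixed to the bench, footprint 155 x 300 mm. Origin at bench height on the centre line of the cover's track; z up, +y (long axis) is the way the cover slides off, +x level across the track. Its front deck (x -95 to -55 mm), which carries the tab's pad, is 38 mm above the bench. Seat and ledge are one level surface 40 mm above the bench.
- ledge (a point): Middle of the bare ledge, on its surface, at unit x 0, y +52, z 40 mm. The ledge runs from unit y -35 to +139 mm; the seat (open terminal compartment with rims, under the cover at first) from y -139 to -43 mm. Guide strips 8 mm high run along both sides of the track with 2.5 mm clearance to the cover; lips 8 mm high close its ends at y -139 and +139 mm.
- tab_pad (a point): Centre of the top of the orange snap tab's pad, 28 (x) by 30 mm (y), at unit x -75, y -39 mm; 54 mm above the bench when up, 44 mm fully in. From the pad an orange bar runs across the track at unit y -43 to -35 mm, just ahead of the cover: it stands 7 mm above the ledge and blocks the cover; with the tab in it is 3 mm below the ledge surface.
- tab (a joint): Travel of the snap tab, pressed straight down: 0 = up (locked), 0.010 m = fully in (released). It needs about 5 N to move (friction, no return spring) and stays where it is left.
- cover: Black terminal cover, loose, about 0.12 kg: plate 90 (x) by 92 (y) by 8 mm thick; across its middle an upright yellow push rib, 60 mm wide (x), 8 mm thick (y), rising 16 mm above the plate. Origin: centre of the underside, axes as the unit's; at first at unit y about -91 mm, z 40 mm. The plate is bare for 42 mm on both sides of the rib. Once released it slides with under 2 N.
- bolt: Bystander, leave alone: brass bolt standing on its head on the unit's front deck, 22 mm across, 32 mm tall. Origin at its underside.
- lock_ring: Bystander, leave alone: flat aluminium lock ring, 72 mm across, 12 mm thick. Origin at its underside.
- screwdriver: Bystander, leave alone: screwdriver with a red handle, lying. Origin at its underside.
- wrench: Bystander, leave alone: steel wrench, lying. Origin at its underside.
- oil: Bystander, leave alone: blue bottle, 60 mm across, 140 mm tall. Origin at its underside.
- reservoir: Bystander, leave alone: gold damper reservoir with a grey cap, 60 mm across, 119 mm tall, standing. Origin at its underside.
- cup: Bystander, leave alone: white plastic cup, 72 mm across, 80 mm tall. Origin at its underside.
Mind the look-alikes: they are no part of the job. Of the things like the cover, leave any that is brown, green or pink; of the rest the smaller one is meant.

How it is judged (in metres and radians):
On the way, in this order (a step that is already met when the one before it is completed fails the run):
1. The snap tab is pressed in (at least 8.5 of its 10 mm) while the cover is still on its seat (value of joint tab above 0.0085 m and y of cover in the frame of unit below -0.08 m), for 0.1 s.
2. The cover is pushed off its seat, past the tab and flat on the ledge (y of cover in the frame of unit between 0.01 and 0.098 m and z of cover in the frame of unit between 0.037 and 0.044 m and angle between cover's own z axis and vertical below 0.06 rad and x of cover in the frame of unit between -0.01 and 0.01 m), for 0.2 s.
At the end, for the whole second after the job is handed in: The cover lies flat (within 0.06 rad) and at rest on the unit's ledge between the guides, its centre more than 10 mm along unit +y (its trailing edge past the tab's bar, to 1 mm) and the tab is still in (more than 8 mm) (all of step 2 and value of joint tab above 0.008 m and linear speed of cover below 0.01 m/s); the robot touches nothing.
It fails at once if The cover is lifted (more than 8 mm above its track) or tipped (more than 0.25 rad) (z of cover in the frame of unit above 0.048 m or angle between cover's own z axis and vertical above 0.25 rad).
It fails at once if The cover is pinched or forced: the fingers press on it with more than 25 N (contact force between the fingers and cover above 25 N).
It fails at once if A bystander is moved by more than 15 mm or a standing one tipped over (distance of any of bolt, lock_ring, screwdriver, wrench, oil, reservoir, cup from where it was at the start of the episode above 0.015 m or angle between any of bolt, oil, reservoir, cup's own z axis and vertical above 0.5 rad).
It also fails if it takes over 40 s, if anything falls off the work surface, if the arm or the gripper's body presses on something with over 40 N, if the wrist force passes 120 N, or if a joint passes its speed limit or range.

### The arm

A 6-joint arm with a two-finger parallel gripper is mounted at the origin on the work surface. World frame = base frame: x ahead of the robot, y to its left, z up, the work surface at z = 0. Lengths are in m, angles in degrees, forces in N, time in s.
With the tool pointing down it reaches from about 0.4 to 0.825 m from the base axis. Payload 7 kg.
Tool frame: the origin (TCP) lies on the centre line of the jaws, within the pads' length; the fingertips stand 11 mm ahead of it and the grasp point (between the pads) lies 8 mm behind it; z points along the fingers, y is the direction in which the jaws open and shut (so a half turn about z gives the same grasp; the last joint's range is limited). The gripper opens to 88 mm and grips with 3 to 60 N. Pads are 19 mm wide; open, the fingers measure 130 mm over their backs; the gripper's body (78 mm by 193 mm) begins 47 mm behind the grasp point.
Start: joints at [-52.592, 20.546, 0.682, 0, -70.136, -16.507], TCP at [0.241, -0.631, 0.238] pointing down, gripper open.
Joint ranges: [-176.03, 176.03], [-82.01, 121.73], [-58.28, 71.71], [-173.87, 95.51], [-174.79, -0.11], [-173.66, 173.66]. Speed limits (degrees/s): [136.94, 136.94, 172.46, 180, 180, 180].

### API

Orientations are given as [roll, pitch, yaw] about the fixed x, y, z axes, in that order (R = Rz(yaw) Ry(pitch) Rx(roll)).
In Python, from plant import ctrl, cams, order gives the robot as it stands.
- The arm moves only by the tool jog_arm, never from a script. Its argument "motion" is a list of rows, each an object with "offset": the shift along the tool's x, y, z in mm, a list of three; "roll": the turn about the tool's z in rad; "hand": the finger opening in mm, from 0 to 87.6. A call has 1 to 20 rows; each row is the pose to reach, as a shift and turn from the pose commanded when the call began, along the tool's axes at that moment; what a row does not reach only later rows make up. A row lasts 1/12 s, in which the tool goes at most 41.7 mm and 7.16 degrees, less where a joint would pass 70% of its speed; a pose out of reach is approached as far as the arm can. A call with a gripper value outside its range is refused whole. The fingers move at their own pace and stop on an object; the grip force is fixed at half the most. Time passes only in rows, so rows that repeat a pose let the fingers close. It gives the time, the measured TCP pose, the force and the opening at its end, in the units of the state.
- ctrl.get_obs(): the state, without advancing time (a new reading comes with each control period).
- cams.snapshot(name): name is "side" or "top"; returns a dict with "img" (480x640x3 uint8, red, green, blue), "K" (3x3 intrinsics, pixels), "cam_to_world" (4x4, takes a point from camera to world coordinates). Camera axes: x right, y down, z forward; pixel columns grow to the right and rows downward; lengths in m; the calibration is good to about 2 mm. A picture is of the moment at which its call begins. There is no depth.
- order.close_job(): hands the job in, once; it reports no verdict.
The state is a dict: "clock": time; "joint_pos": joint angles; "qvel": joint speeds; "tau": joint torques, N m; "tool_pos": TCP position; "orientation": TCP orientation; "force": force on the tool from outside, world axes, zero at the start; "moment": the same for the moment, N m; "opening": finger opening in m.
Only numpy, scipy, OpenCV 4.12 (cv2) and the standard library are available. Lean on these libraries where they do the work, as an engineer would, in place of code of your own. Each camera call takes 0.05 s, during which the arm holds its last target. There are 200 camera calls.

## Working session

There is one attempt and no reset: what is moved stays moved. The work goes in short steps, Python scripts to look and compute and a tool call to move; the robot and the scene stay as the last step left them, time stands still between calls to the robot, and variables do not carry over. Pictures are saved under pics/ and viewed, about 8 in all and at most 12, crops included, and the job is handed in when it is done.

Besides the shell and the picture viewer there is one more tool, called after "Call:" as name(argument=value, ...), one argument or row to a line, values as JSON. jog_arm: Moves the arm, as the interface text tells. Its arguments: {"type":"object","properties":{"motion":{"type":"array"}},"required":["motion"]}

```bash
mkdir -p pics; python3 - <<'E'
from plant import ctrl,cams
import cv2,numpy as np
for n in("top","side"):
    s=cams.snapshot(n);cv2.imwrite(f"pics/{n}0.png",s["img"][:,:,::-1]);np.savez(f"{n}0.npz",**s)
    print(n,s["K"].round(1).tolist(),s["cam_to_world"].round(3).tolist())
o=ctrl.get_obs();print(o["clock"],o["tool_pos"],o["orientation"],o["force"])
E
```

```text
top [[458.9, 0.0, 313.1], [0.0, 458.9, 240.9], [0.0, 0.0, 1.0]] [[-0.004, -0.997, 0.082, 0.455], [-1.0, 0.001, -0.029, 0.033], [0.028, -0.082, -0.996, 1.02], [0.0, 0.0, 0.0, 1.0]]
side [[521.3, 0.0, 323.5], [0.0, 521.3, 238.0], [0.0, 0.0, 1.0]] [[-0.974, -0.115, 0.193, 0.321], [-0.224, 0.591, -0.775, 0.812], [-0.025, -0.798, -0.602, 0.707], [0.0, 0.0, 0.0, 1.0]]
0.1 [ 0.24064857 -0.63020038  0.23670658] [ 1.79914311e+02 -6.72388320e-03 -1.59105598e+02] [-0.32718303  0.0385933   0.99146345]
```

View pics/top0.png

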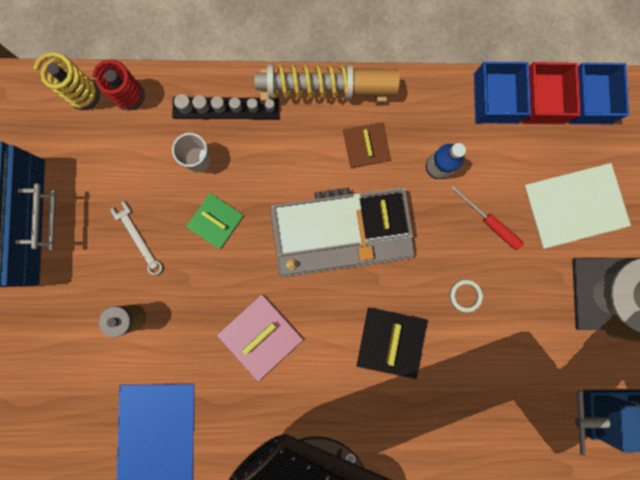

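View pics/side0.png

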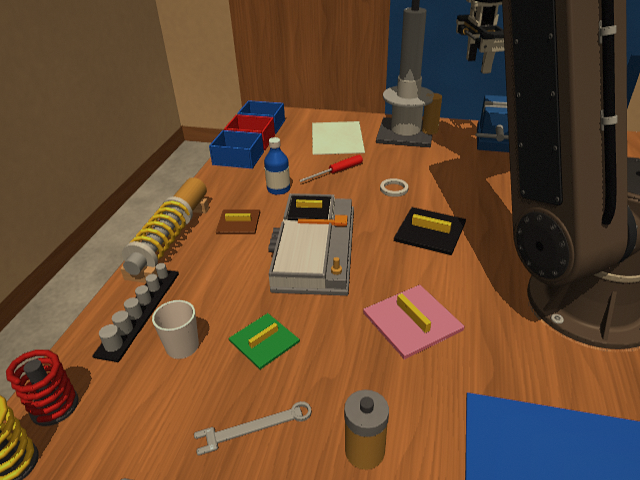

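Look-alikes in the top picture: a black cover on the unit (386,213), a larger black one on the bench (393,343), brown (367,144), green (214,220) and pink (260,337). By the description it is the smaller black one, on the unit beside the orange bar. I'll check that in a crop.

```bash
cat > h.py <<'E'
import numpy as np,cv2
def ray(s,u,v,z):
    K=s["K"];T=s["cam_to_world"];d=T[:3,:3]@np.linalg.solve(K,[u,v,1.]);o=T[:3,3]
    return o+d*(z-o[2])/d[2]
def proj(s,p):
    T=s["cam_to_world"];c=T[:3,:3].T@(np.asarray(p)-T[:3,3]);q=s["K"]@c;return q[:2]/q[2]
def blobs(s,lo,hi,box):
    h=cv2.cvtColor(np.ascontiguousarray(s["img"]),cv2.COLOR_RGB2HSV);m=cv2.inRange(h,np.array(lo),np.array(hi))
    k=np.zeros_like(m);x0,y0,x1,y1=box;k[y0:y1,x0:x1]=255
    n,l,st,c=cv2.connectedComponentsWithStats(m&k)
    return [(st[i].tolist(),c[i].round(1).tolist()) for i in range(1,n) if st[i][4]>15]
E
python3 - <<'E'
from h import *
s=np.load("top0.npz")
im=s["img"][180:285,262:422,::-1]
cv2.imwrite("pics/c1.png",cv2.resize(im,None,fx=5,fy=5,interpolation=cv2.INTER_CUBIC))
print("orange",blobs(s,(8,170,120),(18,255,255),(340,185,420,280)))
print("yellow",blobs(s,(22,120,100),(34,255,255),(340,185,420,280)))
s=np.load("side0.npz")
print("orange",blobs(s,(8,170,120),(18,255,255),(265,190,360,300)))
print("yellow",blobs(s,(22,120,100),(34,255,255),(265,190,360,300)))
E
```

```text
orange [([358, 211, 15, 48, 210], [364.0, 244.6])]
yellow [([381, 200, 8, 29, 143], [384.5, 214.0])]
orange [([265, 190, 95, 110, 2680], [312.1, 242.0]), ([298, 215, 49, 11, 284], [327.2, 220.4]), ([334, 258, 5, 4, 18], [336.0, 259.3]), ([331, 266, 11, 6, 40], [336.2, 269.1])]
yellow [([296, 199, 26, 4, 77], [308.6, 200.9])]
```

View pics/c1.png

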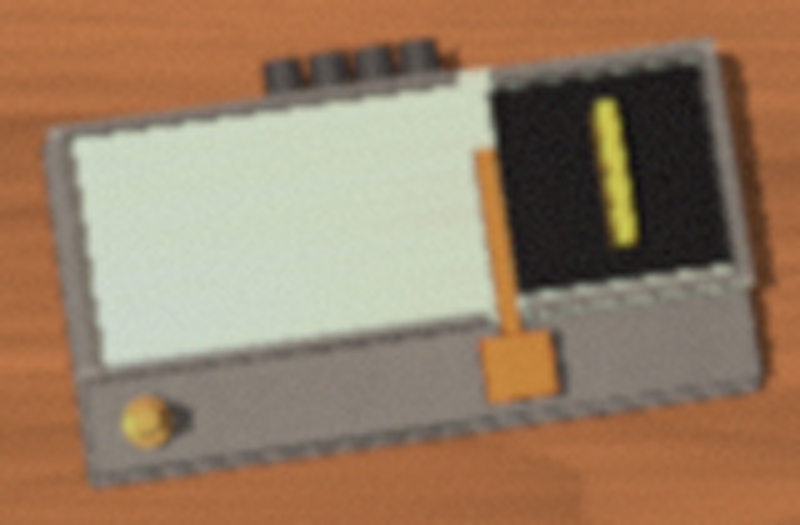

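The crop shows the smaller black cover with its rib at about (385,214). The orange bar lies directly ahead of it, the pad is at (366,253) and the bolt at (291,264). Next I'll fit the unit pose.

```bash
cat > fit.py <<'E'
from h import *
from scipy.optimize import least_squares
s=np.load("top0.npz"); s2=np.load("side0.npz")
P=[((-75,-39,54),(520,366)),((0,-91,64),(615,171)),((47.5,139,42),(75,140)),((-47.5,139,42),(103,365)),((-95,150,38),(92,484)),((-95,-150,38),(760,388)),((30,-91,64),(605,100)),((-30,-91,64),(625,243))]
def w(t,p): c,si=np.cos(t[2]),np.sin(t[2]);x,y,z=np.array(p)/1000;return np.array([t[0]+c*x-si*y,t[1]+si*x+c*y,z])
f=lambda t:np.concatenate([proj(s,w(t,p))-(262+(q[0]-2)/5,180+(q[1]-2)/5) for p,q in P])
r=least_squares(f,[.45,0,.1],loss="soft_l1")
if __name__=="__main__":
    t=r.x;print(t[:2],np.degrees(t[2]));print(r.fun.reshape(-1,2).round(1).tolist())
    for n,p in [("pad",(-75,-39,54)),("rib",(0,-91,64)),("ledge",(0,52,40)),("bolt",(-75,130,70))]: print(n,w(t,p).round(4),proj(s,w(t,p)).round(1),proj(s2,w(t,p)).round(1))
    print("pad ray",ray(s,365.6,252.8,.054),"rib ray",ray(s,384.6,213.8,.064),"side rib",ray(s2,308.6,200.9,.061),"side pad",ray(s2,341.,220.5,.054))
E
python3 fit.py
```

```text
[ 0.57689464 -0.05719346] 8.096894483311011
[[0.1, 0.2], [0.6, 0.3], [-2.0, 1.1], [-1.5, -0.1], [-1.3, -1.1], [3.1, -2.0], [0.4, 0.6], [0.8, -0.1]]
pad [ 0.5081 -0.1064  0.054 ] [365.7 253. ] [341.6 218.3]
rib [ 0.5897 -0.1473  0.064 ] [385.2 214.1] [309.8 200.7]
ledge [ 0.5696 -0.0057  0.04  ] [317.8 224.9] [303.  247.9]
bolt [0.4843 0.0609 0.07  ] [286.3 264.2] [336.5 262. ]
pad ray [ 0.50857929 -0.10617403  0.054     ] rib ray [ 0.59039772 -0.14606867  0.064     ] side rib [ 0.5934356  -0.15032329  0.061     ] side pad [ 0.50770615 -0.09798848  0.054     ]
```

```bash
cat > go.py <<'E'
from h import *; import sys
from scipy.spatial.transform import Rotation as Ro
from plant import ctrl
from fit import r,w
def go(p,ydir):  # p unit mm, TCP; ydir = tool-y direction in unit deg
    o=ctrl.get_obs();R=Ro.from_euler("xyz",o["orientation"],degrees=True).as_matrix()
    d=R.T@(w(r.x,p)-o["tool_pos"])*1000
    a=np.radians(ydir)+r.x[2]-np.arctan2(R[1,1],R[0,1]);a=(a+np.pi/2)%np.pi-np.pi/2
    print("offset",d.round(1),"roll",(-a).round(3),"or",(-a-np.sign(-a)*np.pi).round(3)); c,s=np.cos(r.x[2]),np.sin(r.x[2]);q=o["tool_pos"]-[*r.x[:2],0]
    print("t",o["clock"],"unit xyz",np.round([1e3*(c*q[0]+s*q[1]),1e3*(c*q[1]-s*q[0]),1e3*q[2]],1),"F",o["force"].round(1),"open",o["opening"],"J",np.round(o["joint_pos"]))
if __name__=="__main__": go([float(v) for v in sys.argv[1:4]],float(sys.argv[4]))
E
python3 go.py -75 -39 90 90; python3 -c "
from h import *
s=np.load('top0.npz');print(ray(s,452,152,.14),ray(s,438,170,0.0))"
```

```text
offset [-436.7  393.8  147.2] roll 0.223 or -2.918
t 0.1 unit xyz [-413.6 -519.9  236.7] F [-0.3  0.   1. ] open 0.0874861852102655 J [-53.  21.   1.  -0. -70. -17.]
[ 0.70270062 -0.2675889   0.14      ] [ 0.70015371 -0.28193053  0.        ]
```

Call:
jog_arm(
  motion=[
    {"offset": [-30, 27, 0], "roll": 0.02, "hand": 0},
    {"offset": [-60, 54, 10], "roll": 0.05, "hand": 0},
    {"offset": [-90, 81, 20], "roll": 0.08, "hand": 0},
    {"offset": [-120, 108, 30], "roll": 0.11, "hand": 0},
    {"offset": [-150, 135, 40], "roll": 0.14, "hand": 0},
    {"offset": [-180, 162, 50], "roll": 0.17, "hand": 0},
    {"offset": [-210, 189, 60], "roll": 0.2, "hand": 0},
    {"offset": [-240, 216, 70], "roll": 0.223, "hand": 0},
    {"offset": [-270, 243, 80], "roll": 0.223, "hand": 0},
    {"offset": [-300, 270, 90], "roll": 0.223, "hand": 0},
    {"offset": [-330, 297, 100], "roll": 0.223, "hand": 0},
    {"offset": [-360, 324, 110], "roll": 0.223, "hand": 0},
    {"offset": [-390, 351, 120], "roll": 0.223, "hand": 0},
    {"offset": [-415, 375, 130], "roll": 0.223, "hand": 0},
    {"offset": [-430, 389, 137], "roll": 0.223, "hand": 0},
    {"offset": [-437, 394, 137], "roll": 0.223, "hand": 0},
    {"offset": [-437, 394, 137], "roll": 0.223, "hand": 0},
    {"offset": [-437, 394, 137], "roll": 0.223, "hand": 0},
  ],
)

```text
clock: 1.6
tool_pos: [0.5083, -0.1066, 0.1005]
orientation: [-180.0, -0.0, -171.8]
force: [0.5, -1.8, 0.1]
opening: 0.0007
```

```bash
python3 go.py -75 -39 55 90; python3 - <<'E'
from plant import cams
import cv2,numpy as np
a=cams.snapshot("side")["img"][150:320,230:420,::-1];b=cams.snapshot("top")["img"][160:330,260:450,::-1]
cv2.imwrite("pics/m1.png",cv2.resize(np.hstack([a,b]),None,fx=2.1,fy=2.1,interpolation=cv2.INTER_CUBIC))
E
```

```text
offset [ 0.1  0.3 45.5] roll 0.001 or -3.14
t 1.6 unit xyz [-74.8 -39.3 100.5] F [ 0.5 -1.8  0.1] open 0.000680679723028421 J [ 10.  14. -29.   0. -47. -92.]
```

View pics/m1.png

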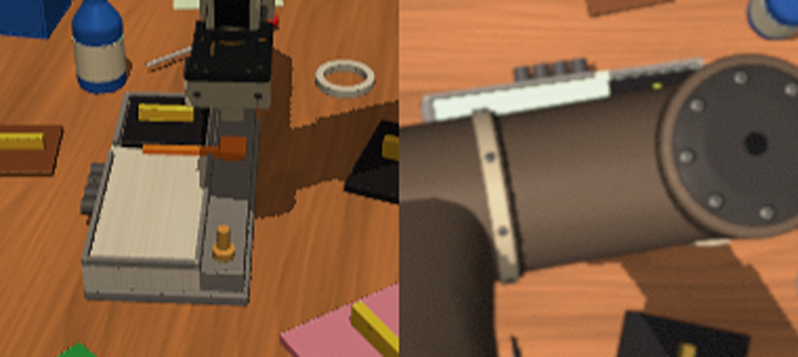

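The gripper sits right over the pad: fingertips just above pad pixel (232,148) in the left half, with the cover still seated. Pressing down now.

Call:
jog_arm(
  motion=[
    {"offset": [0, 0, 15]},
    {"offset": [0, 0, 30]},
    {"offset": [0, 0, 34]},
    {"offset": [0, 0, 36]},
    {"offset": [0, 0, 38]},
    {"offset": [0, 0, 40]},
    {"offset": [0, 0, 42]},
    {"offset": [0, 0, 43]},
    {"offset": [0, 0, 43]},
  ],
)

```text
$.motion[0]: bad value
```

Call:
jog_arm(
  motion=[
    {"offset": [0, 0, 15], "roll": 0, "hand": 0},
    {"offset": [0, 0, 30], "roll": 0, "hand": 0},
    {"offset": [0, 0, 34], "roll": 0, "hand": 0},
    {"offset": [0, 0, 36], "roll": 0, "hand": 0},
    {"offset": [0, 0, 38], "roll": 0, "hand": 0},
    {"offset": [0, 0, 40], "roll": 0, "hand": 0},
    {"offset": [0, 0, 42], "roll": 0, "hand": 0},
    {"offset": [0, 0, 43], "roll": 0, "hand": 0},
    {"offset": [0, 0, 43], "roll": 0, "hand": 0},
  ],
)

```text
clock: 2.45
tool_pos: [0.5083, -0.1071, 0.0581]
orientation: [-180.0, 0.0, -171.9]
force: [-2.0, -0.9, 2.9]
opening: 0.0007
```

Call:
jog_arm(
  motion=[
    {"offset": [0, 0, 1], "roll": 0, "hand": 0},
    {"offset": [0, 0, 2], "roll": 0, "hand": 0},
    {"offset": [0, 0, 3], "roll": 0, "hand": 0},
    {"offset": [0, 0, 3.5], "roll": 0, "hand": 0},
    {"offset": [0, 0, 3.5], "roll": 0, "hand": 0},
  ],
)

```text
clock: 2.87
tool_pos: [0.5087, -0.1069, 0.055]
orientation: [-180.0, 0.0, -171.8]
force: [-5.3, -2.5, 14.4]
opening: 0.0005
```

Call:
jog_arm(
  motion=[
    {"offset": [0, 0, 0.7], "roll": 0, "hand": 0},
    {"offset": [0, 0, 0.7], "roll": 0, "hand": 0},
    {"offset": [0, 0, 0.7], "roll": 0, "hand": 0},
  ],
)

```text
clock: 3.12
tool_pos: [0.5087, -0.1069, 0.0548]
orientation: [-180.0, 0.0, -171.8]
force: [-7.4, -2.3, 20.2]
opening: 0.0004
```

Call:
jog_arm(
  motion=[
    {"offset": [0, 0, -10], "roll": 0, "hand": 0},
    {"offset": [0, 0, -40], "roll": 0, "hand": 0},
    {"offset": [0, 0, -70], "roll": 0, "hand": 0},
    {"offset": [0, 0, -70], "roll": 0, "hand": 0},
  ],
)

```text
clock: 3.45
tool_pos: [0.5126, -0.1061, 0.129]
orientation: [-179.9, 0.6, -171.8]
force: [1.3, -0.1, -0.4]
opening: 0.0003
```

```bash
python3 go.py 0 -114 90 0; python3 - <<'E'
from plant import cams
import cv2,numpy as np
s=cams.snapshot("side");np.savez("side1.npz",**s)
a=s["img"][180:300,250:390,::-1]
cv2.imwrite("pics/m2.png",cv2.resize(a,None,fx=4,fy=4,interpolation=cv2.INTER_CUBIC))
E
```

```text
offset [-70.  -74.7  39.7] roll -1.569 or 1.573
t 3.45 unit xyz [-70.5 -39.4 129. ] F [ 1.3 -0.1 -0.4] open 0.00034265037178810557 J [ 10.  12. -27.   0. -50. -92.]
```

View pics/m2.png

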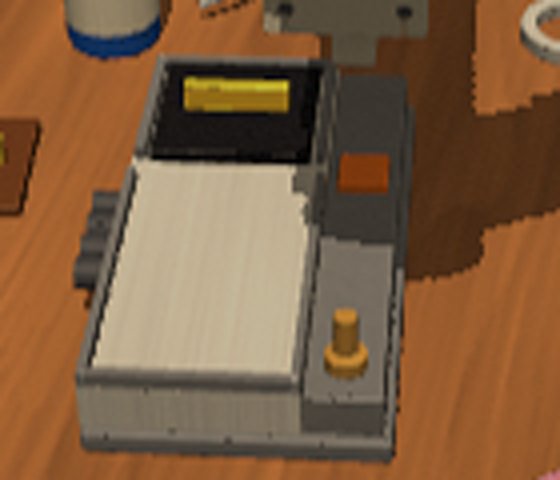

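The tab is fully in: the bar is gone from the track, and the pad at crop (363,172) is level with the stop. The cover is still seated and the bolt is untouched. Next I move behind the rib with the hand turned 90°.

Call:
jog_arm(
  motion=[
    {"offset": [-10, -10, 0], "roll": -0.12, "hand": 0},
    {"offset": [-20, -20, 0], "roll": -0.24, "hand": 0},
    {"offset": [-30, -30, 0], "roll": -0.36, "hand": 0},
    {"offset": [-40, -40, 0], "roll": -0.48, "hand": 0},
    {"offset": [-50, -50, 0], "roll": -0.6, "hand": 0},
    {"offset": [-60, -60, 0], "roll": -0.72, "hand": 0},
    {"offset": [-70, -70, 0], "roll": -0.84, "hand": 0},
    {"offset": [-75, -75, 0], "roll": -0.96, "hand": 0},
    {"offset": [-75, -75, 0], "roll": -1.08, "hand": 0},
    {"offset": [-75, -75, 0], "roll": -1.2, "hand": 0},
    {"offset": [-75, -75, 0], "roll": -1.32, "hand": 0},
    {"offset": [-75, -75, 0], "roll": -1.44, "hand": 0},
    {"offset": [-75, -75, 0], "roll": -1.57, "hand": 0},
    {"offset": [-75, -75, 0], "roll": -1.57, "hand": 0},
    {"offset": [-75, -75, 0], "roll": -1.57, "hand": 0},
  ],
)

```text
clock: 4.75
tool_pos: [0.5934, -0.17, 0.1227]
orientation: [180.0, 0.0, -82.1]
force: [0.4, 0.0, -0.4]
opening: 0.0006
```

```bash
python3 go.py 0 -115 64 0
```

```text
offset [ 1.1  0.5 58.7] roll -0.004 or 3.138
t 4.75 unit xyz [   0.5 -114.   122.7] F [ 0.4  0.  -0.4] open 0.0006434894623351315 J [  2.  21. -15.  -0. -54.   6.]
```

Call:
jog_arm(
  motion=[
    {"offset": [1, 0, 25], "roll": 0, "hand": 0},
    {"offset": [1, 0, 45], "roll": 0, "hand": 0},
    {"offset": [1, 0, 55], "roll": 0, "hand": 0},
    {"offset": [1, 0, 59], "roll": 0, "hand": 0},
    {"offset": [1, 0, 59], "roll": 0, "hand": 0},
    {"offset": [1, 0, 59], "roll": 0, "hand": 0},
  ],
)

```text
clock: 5.25
tool_pos: [0.594, -0.1713, 0.0649]
orientation: [-180.0, -0.0, -82.0]
force: [-0.3, 0.1, 0.3]
opening: 0.0006
```

```bash
python3 go.py 0 40 64 0; python3 - <<'E'
from plant import cams
import cv2,numpy as np
s=cams.snapshot("side")
a=s["img"][160:300,250:390,::-1]
cv2.imwrite("pics/m3.png",cv2.resize(a,None,fx=4,fy=4,interpolation=cv2.INTER_CUBIC))
E
```

```text
offset [-155.3    1.1    0.9] roll -0.001 or 3.141
t 5.25 unit xyz [   0.9 -115.3   64.9] F [-0.3  0.1  0.3] open 0.0006218745460481952 J [  2.  24. -19.   0. -47.   6.]
```

View pics/m3.png

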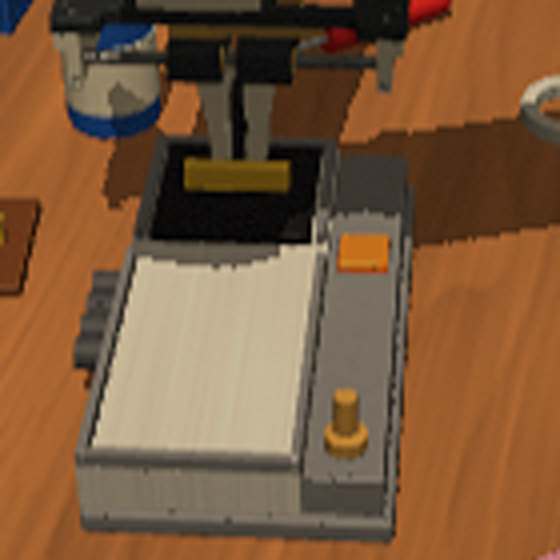

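The fingers stand right behind the middle of the yellow rib, clear of everything else. Starting the push gently.

Call:
jog_arm(
  motion=[
    {"offset": [-4, 0, 0], "roll": 0, "hand": 0},
    {"offset": [-7, 0, 0], "roll": 0, "hand": 0},
    {"offset": [-10, 0, 0], "roll": 0, "hand": 0},
    {"offset": [-13, 0, 0], "roll": 0, "hand": 0},
    {"offset": [-16, 0, 0], "roll": 0, "hand": 0},
    {"offset": [-19, 0, 0], "roll": 0, "hand": 0},
    {"offset": [-22, 0, 0], "roll": 0, "hand": 0},
  ],
)

```text
clock: 5.88
tool_pos: [0.5905, -0.1492, 0.0646]
orientation: [-180.0, -0.0, -81.9]
force: [0.6, -2.0, 1.3]
opening: 0.0005
```

Light force (about 2 N), so it is moving freely. I'll carry on.

Call:
jog_arm(
  motion=[
    {"offset": [-5, 0, 0], "roll": 0, "hand": 0},
    {"offset": [-11, 0, 0], "roll": 0, "hand": 0},
    {"offset": [-17, 0, 0], "roll": 0, "hand": 0},
    {"offset": [-23, 0, 0], "roll": 0, "hand": 0},
    {"offset": [-29, 0, 0], "roll": 0, "hand": 0},
    {"offset": [-35, 0, 0], "roll": 0, "hand": 0},
    {"offset": [-41, 0, 0], "roll": 0, "hand": 0},
    {"offset": [-47, 0, 0], "roll": 0, "hand": 0},
    {"offset": [-53, 0, 0], "roll": 0, "hand": 0},
    {"offset": [-59, 0, 0], "roll": 0, "hand": 0},
    {"offset": [-63, 0, 0], "roll": 0, "hand": 0},
    {"offset": [-65, 0, 0], "roll": 0, "hand": 0},
  ],
)

```text
clock: 6.88
tool_pos: [0.5811, -0.0844, 0.0643]
orientation: [180.0, 0.0, -81.9]
force: [0.3, -0.8, 1.3]
opening: 0.0003
```

```bash
python3 go.py 0 38 64 0; python3 - <<'E'
from plant import cams
import cv2,numpy as np
s=cams.snapshot("side")
a=s["img"][160:300,250:390,::-1]
cv2.imwrite("pics/m4.png",cv2.resize(a,None,fx=4,fy=4,interpolation=cv2.INTER_CUBIC))
E
```

```text
offset [-65.5   0.3   0.3] roll 0.0 or -3.141
t 6.8833 unit xyz [  0.3 -27.5  64.3] F [ 0.3 -0.8  1.3] open 0.00025735492951041515 J [ 11.  22. -23.  -0. -45.  -3.]
```

View pics/m4.png

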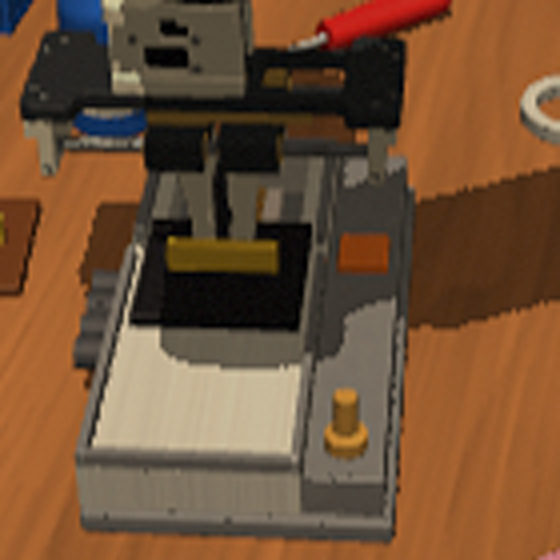

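The cover is sliding flat and straight past the bar slot, with the rib at crop (222,255). I'll finish the push, pull back and lift.

Call:
jog_arm(
  motion=[
    {"offset": [-5, 0, 0], "roll": 0, "hand": 0},
    {"offset": [-11, 0, 0], "roll": 0, "hand": 0},
    {"offset": [-17, 0, 0], "roll": 0, "hand": 0},
    {"offset": [-23, 0, 0], "roll": 0, "hand": 0},
    {"offset": [-29, 0, 0], "roll": 0, "hand": 0},
    {"offset": [-35, 0, 0], "roll": 0, "hand": 0},
    {"offset": [-41, 0, 0], "roll": 0, "hand": 0},
    {"offset": [-47, 0, 0], "roll": 0, "hand": 0},
    {"offset": [-53, 0, 0], "roll": 0, "hand": 0},
    {"offset": [-58, 0, 0], "roll": 0, "hand": 0},
    {"offset": [-62, 0, 0], "roll": 0, "hand": 0},
    {"offset": [-64, 0, 0], "roll": 0, "hand": 0},
    {"offset": [-65, 0, 0], "roll": 0, "hand": 0},
    {"offset": [-65, 0, 0], "roll": 0, "hand": 0},
  ],
)

```text
clock: 8.1
tool_pos: [0.5722, -0.0205, 0.0644]
orientation: [-180.0, 0.0, -81.9]
force: [-0.9, 0.5, 0.4]
opening: 0.0005
```

Call:
jog_arm(
  motion=[
    {"offset": [6, 0, 0], "roll": 0, "hand": 0},
    {"offset": [12, 0, 0], "roll": 0, "hand": 0},
    {"offset": [12, 0, -10], "roll": 0, "hand": 0},
    {"offset": [12, 0, -40], "roll": 0, "hand": 0},
    {"offset": [12, 0, -75], "roll": 0, "hand": 0},
    {"offset": [12, 0, -110], "roll": 0, "hand": 0},
    {"offset": [40, 0, -140], "roll": 0, "hand": 0},
    {"offset": [70, 0, -150], "roll": 0, "hand": 0},
    {"offset": [70, 0, -150], "roll": 0, "hand": 0},
    {"offset": [70, 0, -150], "roll": 0, "hand": 0},
    {"offset": [70, 0, -150], "roll": 0, "hand": 0},
  ],
)

```text
clock: 9.02
tool_pos: [0.5814, -0.0905, 0.2144]
orientation: [180.0, 0.0, -82.0]
force: [-0.1, 0.6, -0.3]
opening: 0.0003
```

```bash
python3 go.py 0 0 64 0; python3 - <<'E'
from plant import cams
from h import *
from fit import r,w
s=cams.snapshot("side");S0=dict(np.load("side0.npz"))
b=[x for x in blobs(s,(22,120,100),(34,255,255),(265,190,360,300)) if x[0][4]>40];print(b)
for _,c in b:
    p=ray(s,*c,.060);q=p[:2]-r.x[:2];a=r.x[2];print("unit",np.cos(a)*q[0]+np.sin(a)*q[1],np.cos(a)*q[1]-np.sin(a)*q[0])
a=s["img"][160:300,250:390,::-1]
cv2.imwrite("pics/m5.png",cv2.resize(a,None,fx=4,fy=4,interpolation=cv2.INTER_CUBIC))
E
```

```text
offset [-33.5  -0.2 150.4] roll -0.002 or 3.14
t 9.0167 unit xyz [-2.000e-01 -3.360e+01  2.144e+02] F [-0.1  0.6 -0.3] open 0.00032535090732238136 J [ 10.  13. -12.  -0. -64.  -2.]
[([287, 237, 29, 5, 97], [300.2, 238.8])]
unit 0.005446877462984114 0.047421056960488185
```

View pics/m5.png

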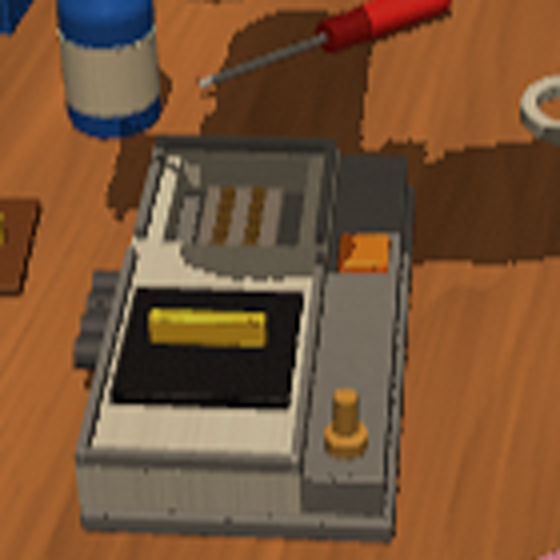

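The cover lies flat on the ledge, well clear of the bar slot, with its centre at about unit y +47 mm. The tab is still down, the bolt is in place and the robot is clear of everything. Handing in.

```bash
python3 -c "
from plant import order;print(order.close_job())"
```

```text
the job is handed in; nothing more can be done
None
```

The cover is off its seat and lying flat on the bare ledge, and I handed the job in at about 9 s of the 40 s allowed; no verdict was reported.

- **Tab:** I pressed the orange tab to its stop with the closed fingertips. The tip ended at about 44 mm above the bench, with about 20 N on the wrist.
- **Cover:** I pushed it by the yellow rib, with wrist readings of about 2 N or less. Its centre was last measured at unit y of about +47 mm, inside the 10 to 98 mm range.
- **Last picture:** The cover is flat between the guides and clear of the bar slot. The tab is still in, the bolt is where it was, and the gripper is clear at z 0.21 m.
- **Disagreement:** The side camera put the rib at unit x of about +5 mm, although the guides allow only 2.5 mm. The same camera was about 3 to 8 mm off the top-view fit at the start, so I took this as camera and fit error.
- **Not checked separately:** I did not measure the other bench objects again. Nothing came near them, and those visible in the last crop looked unmoved.

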